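Transfer tool holders from the transit rack to the machine trolley

TASK

Turn the two brass turn buttons on the wooden transit rack aside, lift out the aluminium transit bar that they hold down and lay it flat in the empty stow recess at the back of that rack. Then move the three tool holders over to the grey trolley rack, each upright and fully seated in the insert of its own size and colour.

Things in the scene. Friction and masses are not known exactly. Their poses are not given: they have to be found in the camera images.
- transit_rack: fixed pale wooden rack, 192 x 264 mm. Origin at its underside below the middle of the row; x to its back (-88 to 104 mm), y along the row, z up. Holders at x 0, y -72, 0, 72 in any order, flange undersides 40 mm up, cutter tips 130 mm up. Bar frame in front of them at x -37: floor 63 mm up, lips to 69. Empty stow recess behind: centre x 68, y 0, opening 58 x 252 mm, floor 46 mm up, lips to 52
- button_left (a joint): left brass turn button, 60 x 13 mm, upright pivot at transit rack x -76, y 75 mm; flat part 72.5 to 77.5 mm up, thumb grip on it (34 long, 9 wide, along the button) up to 91.5 mm. Rad, + counter-clockwise from above; near 0 it lies along the rack's x with one end over the bar, at +1.57 or -1.57 along the front lip, clear of it. Turns both ways (stops at 1.75), stays where left, 0.03 N m
- button_right (a joint): right brass turn button, 60 x 13 mm, upright pivot at transit rack x -76, y -75 mm; flat part 72.5 to 77.5 mm up, thumb grip on it (34 long, 9 wide, along the button) up to 91.5 mm. Rad, + counter-clockwise from above; near 0 it lies along the rack's x with one end over the bar, at +1.57 or -1.57 along the front lip, clear of it. Turns both ways (stops at 1.75), stays where left, 0.03 N m
- transit_bar: loose flat aluminium bar 42 x 236 x 8 mm, 0.22 kg, with a black pull in the middle of its top face, 26 mm along x, 18 mm along y, 22 mm high (its top 30 mm above the origin). Origin at the centre of the underside, y along the length, z up. Starts in the front frame of the transit rack, lapping over the holders' flanges, under both buttons
- holder_small: smallest upright tool holder: dark flange 40 mm across, 22 mm thick; above it a bright round body 20 mm across, 50 mm tall, to grip, with a brass-coloured pointed 8 mm drill standing 18 mm out; below it a round shank 30 mm across narrowing to 22, 20 mm long. Origin on the axis at the flange's underside, z up, 0.28 kg. Starts in the transit rack, the bar lapping over its flange
- holder_medium: middle-sized upright tool holder: dark flange 50 mm across, 22 mm thick; above it a bright round body 22 mm across, 50 mm tall, to grip, with a dark flat-ended 10 mm end mill standing 18 mm out; below it a round shank 38 mm across narrowing to 30, 25 mm long. Origin on the axis at the flange's underside, z up, 0.45 kg. Starts in the transit rack, the bar lapping over its flange
- holder_large: largest upright tool holder: dark flange 63 mm across, 22 mm thick; above it a bright round body 24 mm across, 50 mm tall, to grip, with a copper-coloured round-nosed 12 mm cutter standing 18 mm out; below it a round shank 48 mm across narrowing to 38, 32 mm long. Origin on the axis at the flange's underside, z up, 0.75 kg. Starts in the transit rack, the bar lapping over its flange
- trolley_small: target for the smallest holder: orange plastic insert, fixed block 70 x 70 x 36 mm, one of three in any order in a row (72 mm pitch) in the grey metal trolley rack, with a 33.5 mm through hole. Origin under the hole's centre at the block's underside, z up; the 40 mm flange rests on the top face, 36 mm up. A like insert is in the transit rack
- trolley_medium: target for the middle-sized holder: blue plastic insert, fixed block 70 x 70 x 36 mm, one of three in any order in a row (72 mm pitch) in the grey metal trolley rack, with a 42 mm through hole. Origin under the hole's centre at the block's underside, z up; the 50 mm flange rests on the top face, 36 mm up. A like insert is in the transit rack
- trolley_large: target for the largest holder: white plastic insert, fixed block 70 x 70 x 36 mm, one of three in any order in a row (72 mm pitch) in the grey metal trolley rack, with a 53 mm through hole. Origin under the hole's centre at the block's underside, z up; the 63 mm flange rests on the top face, 36 mm up. A like insert is in the transit rack

How it is judged (in metres and radians):
On the way, in this order (a step that is already met when the one before it is completed fails the run):
1. both turn buttons are turned aside, clear of the bar ((value of joint button_left above 1.2 rad or value of joint button_left below -1.2 rad) and (value of joint button_right above 1.2 rad or value of joint button_right below -1.2 rad)), for 0.2 s.
2. the transit bar lies flat in the stow recess at the back of the transit rack (x of transit_bar in the frame of transit_rack between 0.056 and 0.08 m and y of transit_bar in the frame of transit_rack between -0.012 and 0.012 m and z of transit_bar in the frame of transit_rack between 0.043 and 0.05 m and angle between transit_bar's own z axis and vertical below 0.06 rad), for 0.2 s.
At the end, for the whole second after the job is handed in: The bar lies flat and at rest in the stow recess, within 12 mm of its centre; each holder stands upright (0.08 rad) and at rest in the trolley insert of its own size, within 8 mm of the hole centre, its flange down on the insert (within 4 mm) (all of step 2 and linear speed of each of transit_bar, holder_small, holder_medium, holder_large below 0.02 m/s and horizontal distance between holder_small and trolley_small below 0.008 m and z of holder_small in the frame of trolley_small between 0.033 and 0.04 m and angle between each of holder_small, holder_medium, holder_large's own z axis and vertical below 0.08 rad and angular speed of each of holder_small, holder_medium, holder_large below 0.3 rad/s and horizontal distance between holder_medium and trolley_medium below 0.008 m and z of holder_medium in the frame of trolley_medium between 0.033 and 0.04 m and horizontal distance between holder_large and trolley_large below 0.008 m and z of holder_large in the frame of trolley_large between 0.033 and 0.04 m); the robot touches nothing.
It also fails if it takes over 141 s, if anything falls off the work surface, if the arm or the gripper's body presses on something with over 40 N, if the wrist force passes 120 N, or if a joint passes its speed limit or range.

ROBOT

A 7-joint arm with a two-finger parallel gripper is mounted at the origin on a cart in front of the work surface, level with it; the furniture and walls round the work are solid. World frame = base frame: x ahead of the robot, y to its left, z up, the work surface at z = 0. Lengths are in mm, angles in rad, forces in N, time in s.
With the tool pointing down it reaches from about 350 to 900 mm from the base axis. Payload 8.1 kg.
Tool frame: the origin (TCP) lies at the very end of the fingers, on their centre line; the grasp point (between the pads) lies 19 mm behind it; z points along the fingers, y is the line along which they close (so a half turn about z gives the same grasp; the last joint's range is limited). The gripper opens to 85 mm and grips with 20 to 120 N. Pads are 22 mm wide; open, the fingers measure 114 mm over their backs; the gripper's body (76 mm by 85 mm) begins 54 mm behind the grasp point. The pads swing forward as they close: fully open they stand 13 mm farther back than shut.
Start: joints at [-1.332, 0.434, 0.025, 1.573, -0.012, 1.134, -0.075], TCP at [209.517, 588.85, 231.323] pointing down, gripper open.
Joint ranges: [-2.62, 2.62], [-0.44, 2.09], [-1.27, 1.32], [0.08, 2.57], [-1.32, 4.46], [0.12, 2], [-2.74, 2.74]. Speed limits (rad/s): [2.22, 2.22, 3.01, 3.01, 3.14, 3.14, 3.14].

INTERFACE

Orientations are given as a unit quaternion [x, y, z, w].
In Python, from plant import env gives the robot as it stands.
- The arm moves only by the tool jog_arm, never from a script. Its argument "commands" is a list that holds one entry, the list of rows, each a list of 7 numbers: the shift along the tool's x, y, z scaled (see below), then the turn, a rotation vector about the tool's x, y, z scaled (see below), then the closure, from 0 (fully open) to 1 (shut). In form: [[[tx, ty, tz, rx, ry, rz, claw], ...]]. A call has 1 to 12 rows; each row shifts and turns the commanded pose from where the row before left it, along the tool's axes as they then stand; what a row does not reach is not made up. The controller multiplies each number of a shift by 0.05 m and each number of a turn by 6 degrees. A row lasts 1/10 s, in which the tool goes at most 50 mm and 8.59 degrees, less where a joint would pass 70% of its speed; a pose out of reach is approached as far as the arm can. A call with a number of a shift or a turn outside -1 to 1 is refused whole. A call with a gripper value outside its range is refused whole. The fingers move at their own pace and stop on an object; the grip force is fixed at half the most. Time passes only in rows, so rows that do not move let the fingers close. It gives the time, the measured TCP pose, the force, the opening and the grip force at its end, in the units of the state.
- env.read_state(): the state, without advancing time (a new reading comes with each control period).
- env.camera(name): name is "scene" or "top" or "wrist"; returns the picture (400x640x3 uint8, red, green, blue); there is no depth.
- env.calibration(name): a dict with "K" (3x3 intrinsics, pixels), "R" (3x3) and "t" (3): a world point X has camera coordinates R X + t. Camera axes: x right, y down, z forward; pixel columns grow to the right and rows downward; lengths in mm; the calibration is good to about 2 mm. A picture is of the moment at which its call begins: read the wrist's pose just before it. calibration takes no time and is no camera call; for the wrist camera it gives the pose at the moment of the call.
- env.sign_off(): hands the job in; it is judged then, once.
The state is a dict: "time": time; "joints": joint angles; "joint_velocities": joint speeds; "joint_efforts": joint torques, N m; "eef_pos": TCP position; "ee_rot": TCP orientation; "wrist_force": force on the tool from outside, world axes, zero at the start; "torque": the same for the moment, N m; "finger_gap": opening from 0.0 (shut) to 1.0 (fully open); "gripper_force": force on a finger pad.
Only numpy, scipy, OpenCV 4.12 (cv2) and the standard library are available. Lean on these libraries where they do the work, as an engineer would, in place of code of your own. Each camera call takes 0.05 s, during which the arm holds its last target. There are 200 camera calls.

## Working session

There is one attempt and no reset: what is moved stays moved. The work goes in short steps, Python scripts to look and compute and a tool call to move; the robot and the scene stay as the last step left them, time stands still between calls to the robot, and variables do not carry over. Pictures are saved under pics/ and viewed, at most 14 in all, crops included, and the job is handed in when it is done.

Besides the shell and the picture viewer there is one more tool, called as a command line: name --argument value ..., lists and objects as JSON in quotes. jog_arm: Moves the arm, as the interface text tells. Its arguments: {"type":"object","properties":{"commands":{"type":"array","items":{"type":"array","items":{"type":"array","items":{"type":"number"}}}}},"required":["commands"]}

```bash
ls; mkdir -p pics
python3 - <<'E'
from plant import env
import cv2
s=env.read_state(); print({k:(v if isinstance(v,(int,float)) else [round(float(a),3) for a in v]) for k,v in s.items()})
for n in("scene","top"):
    cv2.imwrite(f"pics/{n}0.png",env.camera(n)[:,:,::-1])
    c=env.calibration(n); print(n,c)
E
```

```text
pics
{'time': 0.0, 'joints': [-1.332, 0.435, 0.025, 1.574, -0.012, 1.134, -0.075], 'joint_velocities': [-0.001, 0.002, -0.001, 0.002, -0.0, 0.001, -0.0], 'joint_efforts': [-0.0, -67.046, 1.026, -31.621, 0.016, 0.012, 0.0], 'eef_pos': [209.383, 588.359, 230.558], 'ee_rot': [0.17, 0.985, -0.001, -0.0], 'wrist_force': [0.302, 0.137, 0.052], 'torque': [-0.015, 0.035, -0.029], 'gripper_force': 0.0, 'finger_gap': 1.0005180368361901}
scene {'K': array([[382.7991717 ,   0.        , 316.75665916],
       [  0.        , 382.7991717 , 198.90864034],
       [  0.        ,   0.        ,   1.        ]]), 'R': array([[-0.73875071, -0.67349133, -0.02562836],
       [-0.26962765,  0.33017618, -0.90459086],
       [ 0.61769597, -0.66135703, -0.42550977]]), 't': array([385.53141314, 196.34385218, 547.08144166])}
top {'K': array([[519.17216177,   0.        , 314.26852968],
       [  0.        , 519.17216177, 196.77016008],
       [  0.        ,   0.        ,   1.        ]]), 'R': array([[ 0.0304803 , -0.99920661,  0.02563397],
       [-0.99689275, -0.03225336, -0.07186487],
       [ 0.07263464, -0.02336386, -0.99708492]]), 't': array([ -42.37956051,  494.47712005, 1340.18670494])}
```

View pics/top0.png

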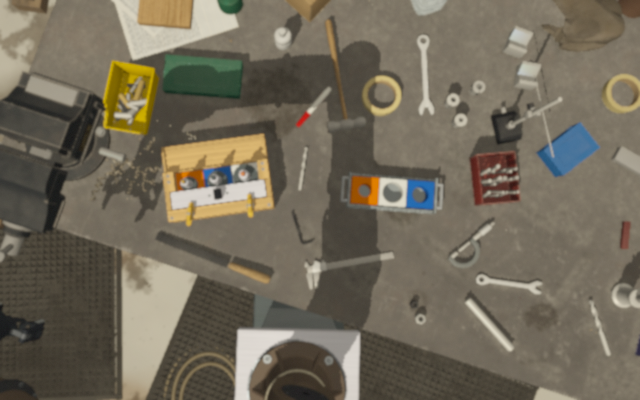

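View pics/scene0.png

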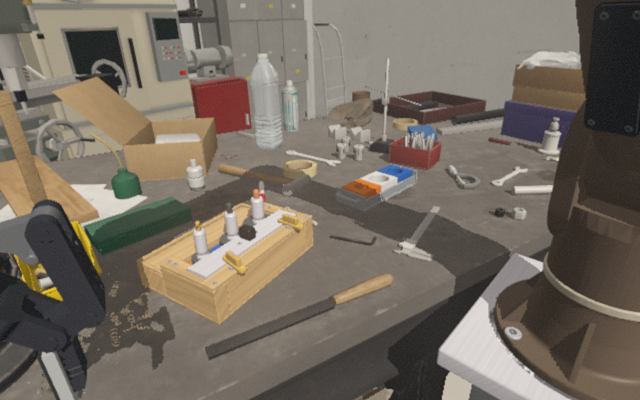

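```bash
cat > h.py <<'E'
from plant import env
import cv2, numpy as np
from scipy.spatial.transform import Rotation as Rn
def ray(cal,u,v,z):
    "pixel -> world point on the plane at height z"
    K,R,t=(np.asarray(cal[k],float) for k in("K","R","t"))
    d=R.T@np.linalg.solve(K,[u,v,1.]); o=-R.T@t
    return o+d*(z-o[2])/d[2]
def proj(cal,X):
    K,R,t=(np.asarray(cal[k],float) for k in("K","R","t"))
    p=K@(R@np.asarray(X,float)+t); return p[:2]/p[2]
def blobs(img,lo,hi,amin=30):
    "HSV mask -> [(u,v,area,minAreaRect)]"
    m=cv2.inRange(cv2.cvtColor(img,cv2.COLOR_RGB2HSV),np.array(lo),np.array(hi))
    cs,_=cv2.findContours(m,cv2.RETR_EXTERNAL,cv2.CHAIN_APPROX_NONE); out=[]
    for c in cs:
        M=cv2.moments(c)
        if M["m00"]>=amin: out.append((M["m10"]/M["m00"],M["m01"]/M["m00"],M["m00"],cv2.minAreaRect(c)))
    return sorted(out,key=lambda b:-b[2])
def need(target,quat=None):
    s=env.read_state(); R=Rn.from_quat(s["ee_rot"])
    d=R.inv().apply(np.array(target)-s["eef_pos"])/50
    return np.round(d,2)
E
python3 - <<'E'
from h import *
im=cv2.imread("pics/top0.png")
cv2.imwrite("pics/c1.png",cv2.resize(im[125:230,150:285],None,fx=5.5,fy=5.5,interpolation=cv2.INTER_CUBIC))
rgb=im[:,:,::-1].copy(); cal=env.calibration("top")
for n,lo,hi in(("orange",(5,180,120),(18,255,255)),("blue",(100,120,80),(125,255,255)),("wood",(12,60,140),(28,180,255))):
    for b in blobs(rgb,lo,hi,60)[:4]:
        print(n,np.round(b[:3],1),[np.round(x,1) for x in b[3]],np.round(ray(cal,b[0],b[1],60),0))
E
```

```text
orange [364.3 190.1 650.5] [array([364.2, 190. ]), array([26.3, 27.4]), np.float64(3.6)] [ 514. -153.   60.]
orange [190.7 176.8 203. ] [array([189.2, 179.2]), array([16.8, 26.6]), np.float64(82.6)] [533. 288.  60.]
blue [ 568.6  149.8 1495.5] [array([567.7, 150. ]), array([32.4, 52. ]), np.float64(53.1)] [ 636. -680.   60.]
blue [420.1 194.1 675.5] [array([420., 194.]), array([28., 26.]), np.float64(90.0)] [ 508. -295.   60.]
blue [220.2 172.6 116.5] [array([217.7, 175.9]), array([15.7, 26. ]), np.float64(81.5)] [546. 214.  60.]
wood [ 216.1  178.7 8049. ] [array([215.9, 180.8]), array([ 82.4, 107.9]), np.float64(82.2)] [530. 224.  60.]
wood [ 165.2   13.1 1383. ] [array([164.5,  14. ]), array([28., 55.]), np.float64(90.0)] [956. 374.  60.]
wood [ 622.4   93.5 1181.5] [array([620.5,  93. ]), array([40., 37.]), np.float64(90.0)] [ 789. -823.   60.]
wood [387.2  95.9 490.5] [array([382.8,  95.8]), array([37.5, 38.2]), np.float64(45.0)] [ 760. -206.   60.]
```

View pics/c1.png

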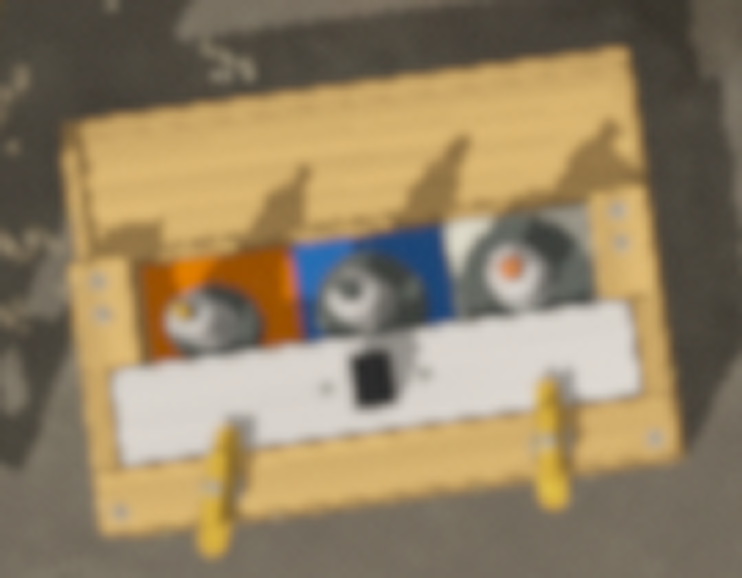

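Run:
```python
from h import *
cal=env.calibration("top")
P=lambda x,y:(150+(x+.5)/5.5-.5,125+(y+.5)/5.5-.5)
for n,(x,y),z in (("pull",(374,378),93),("bl",(215,487),91),("br",(549,440),91),("small tip",(180,310),130),("med",(349,289),130),("large",(512,266),130),("barNW",(113,372),71),("barNE",(632,302),71)):
    print(n,np.round(ray(cal,*P(x,y),z),1))
for u,v in((364.3,190.1),(420.1,194.1),(392.3,192)):print(np.round(ray(cal,u,v,40),1),np.round(ray(cal,u,v,60),1))
c=env.calibration("wrist"); s=env.read_state(); print(c["K"],(-c["R"].T@c["t"]-s["eef_pos"]).round(1)); print((c["R"]@Rn.from_quat(s["ee_rot"]).as_matrix()).round(3)); print((c["R"]@s["eef_pos"]+c["t"]).round(1)); print(Rn.from_quat(s["ee_rot"]).as_matrix().round(3))
```

```text
pull [490.9 213.1  93. ]
bl [440. 282.  91.]
br [465.8 134.2  91. ]
small tip [515.1 292.3 130. ]
med [526.7 219.7 130. ]
large [539.2 149.3 130. ]
barNW [491.5 334.8  71. ]
barNE [531.2 100.9  71. ]
[ 515.4 -155.    40. ] [ 513.7 -152.6   60. ]
[ 509.8 -300.1   40. ] [ 508.1 -295.5   60. ]
[ 512.9 -227.7   40. ] [ 511.1 -224.2   60. ]
[[285.57480081   0.         316.01793743]
 [  0.         285.57480081 198.8161024 ]
 [  0.           0.           1.        ]] [-72.7  26.1 142.8]
[[-0.     1.    -0.   ]
 [-0.953 -0.    -0.302]
 [-0.302  0.     0.953]]
[-1.000e-01  3.040e+01  1.594e+02]
[[-0.942  0.335 -0.   ]
 [ 0.335  0.942 -0.001]
 [-0.    -0.001 -1.   ]]
```

jog_arm --commands '[[[-0.7,-0.54,0.02,0,0,0,0],[-0.7,-0.54,0.02,0,0,0,0],[-0.7,-0.54,0.02,0,0,0,0],[-0.7,-0.54,0.02,0,0,0,0],[-0.7,-0.54,0.02,0,0,0,0],[-0.7,-0.54,0.02,0,0,0,0],[-0.7,-0.54,0.02,0,0,0,0],[-0.7,-0.54,0.02,0,0,0,0],[-0.7,-0.54,0.02,0,0,0,0],[-0.7,-0.54,0.02,0,0,0,0],[0,0,0,0,0,-0.98,0],[0,0,0,0,0,-0.98,0]]]'

```text
time: 1.3
eef_pos: [449.4, 215.3, 221.1]
ee_rot: [0.068, 0.998, -0.0, -0.0]
wrist_force: [-0.2, 0.7, -0.1]
finger_gap: 1.0
gripper_force: 0.0
```

jog_arm --commands '[[[0,0,0,0,0,-0.98,0],[0,0,0,0,0,-0.98,0],[0,0,0,0,0,-0.98,0],[0,0,0,0,0,0,0],[0,0,0,0,0,0,0]]]'

```text
time: 1.8
eef_pos: [448.6, 217.0, 221.1]
ee_rot: [-0.084, 0.996, -0.0, -0.0]
wrist_force: [-0.1, -0.4, -0.8]
finger_gap: 0.997
gripper_force: 0.0
```

Run:
```python
from h import *
s=env.read_state();print(s["eef_pos"],Rn.from_quat(s["ee_rot"]).as_matrix().round(3),s["joints"])
np.savez("w1.npz",**env.calibration("wrist"))
cv2.imwrite("pics/w1.png",env.camera("wrist")[:,:,::-1])
```

```text
[448.61848652 216.96063823 221.12946046] [[-0.986 -0.167 -0.   ]
 [-0.167  0.986 -0.   ]
 [ 0.    -0.    -1.   ]] [-0.64754186  0.2375697   0.10967599  1.89571139 -0.03047134  1.01031534
  1.21411536]
```

View pics/w1.png

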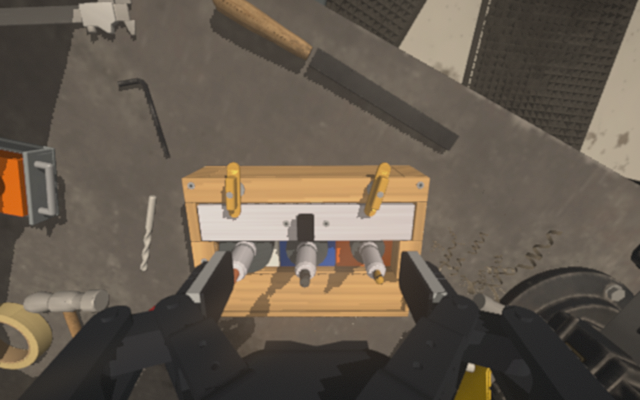

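Run:
```python
from h import *
im=cv2.imread("pics/w1.png"); c=dict(np.load("w1.npz"))
cv2.imwrite("pics/c2.png",cv2.resize(im[155:325,170:440],None,fx=2.9,fy=2.9,interpolation=cv2.INTER_CUBIC))
rgb=im[:,:,::-1].copy()
for b in blobs(rgb,(18,150,110),(30,255,255),80)[:4]:
    if b[1]<300: print("brass",np.round(b[:3],1),[np.round(x,1) for x in b[3]],np.round(ray(c,b[0],b[1],80),1))
```

```text
brass [233.2 187.6 537. ] [array([232.5, 189.5]), array([53., 13.]), np.float64(90.0)] [463.6 133.   80. ]
brass [382.9 175.9 240.5] [array([381.8, 177. ]), array([13.3, 29.2]), np.float64(10.3)] [425.8 282.   80. ]
brass [375.3 204.7  80.5] [array([375.3, 206.2]), array([ 7.3, 19. ]), np.float64(19.4)] [457.3 281.6  80. ]
```

View pics/c2.png

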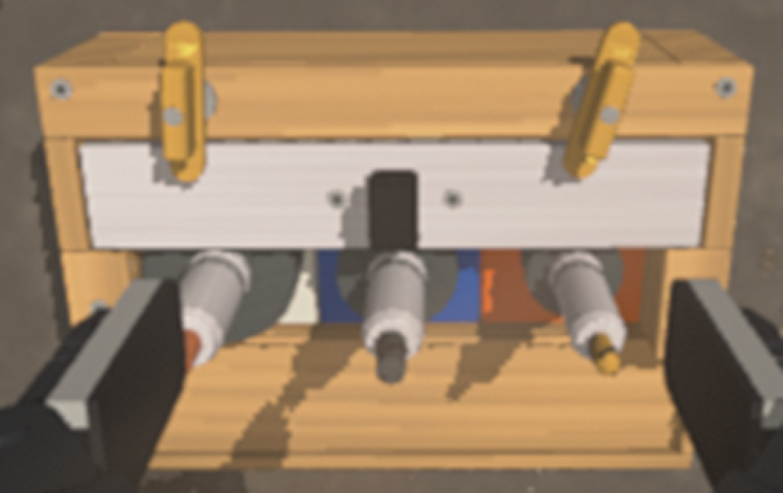

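Run:
```python
from h import *
c=dict(np.load("w1.npz")); s=env.read_state()
P=lambda x,y:(170+(x+.5)/2.9-.5,155+(y+.5)/2.9-.5)
D={}
for n,(x,y),z in(("pr",(173,116),91.5),("pl",(609,115),91.5),("b1",(80,143),71),("b2",(712,141),71),("b3",(92,248),71),("b4",(700,248),71),("r0",(184,24),77.5),("r1",(186,184),77.5),("l0",(626,24),77.5),("l1",(579,179),77.5),("tipM",(391,380),130),("tipS",(610,372),130),("pullN",(394,172),93)):
    D[n]=ray(c,*P(x,y),z);print(n,D[n].round(1))
v=D["pl"]-D["pr"];print("len",np.linalg.norm(v),"yaw",np.degrees(np.arctan2(-v[0],v[1])))
v=D["b2"]-D["b1"];print("bar",np.linalg.norm(v),"yaw",np.degrees(np.arctan2(-v[0],v[1])),sum(D[f"b{i}"] for i in(1,2,3,4))/4)
for a in"rl":
    v=D[a+"1"]-D[a+"0"];print(a,np.linalg.norm(v),np.degrees(np.arctan2(v[1],v[0])),(D[a+"1"]+D[a+"0"])/2)
```

```text
pr [467.9 132.6  91.5]
pl [442.5 280.2  91.5]
b1 [491.4  93.9  71. ]
b2 [451.2 326.2  71. ]
b3 [534.  100.3  71. ]
b4 [494.4 333.4  71. ]
r0 [438.6 130.2  77.5]
r1 [498.3 135.7  77.5]
l0 [412.8 282.2  77.5]
l1 [472.  278.9  77.5]
tipM [533.  220.1 130. ]
tipS [518.  290.2 130. ]
pullN [474.9 210.6  93. ]
len 149.73979078711332 yaw 9.762441964307035
bar 235.77059052473214 yaw 9.816051015762854 [492.74000251 213.44759284  71.        ]
r 60.014218410974735 5.320555513873559 [468.43497501 132.9498044   77.5       ]
l 59.33930169351927 -3.1606068848068825 [442.39170006 280.58107819  77.5       ]
```

jog_arm --commands '[[[-0.05,-0.86,0,0,0,0,0.5],[-0.05,-0.86,0,0,0,0,0.5],[0,0,0,0,0,0.72,0.5],[0,0,0.8,0,0,0,0.5],[0,0,0.8,0,0,0,0.5],[0,0,0.6,0,0,0,0.5],[0,0,0.3,0,0,0,0.5],[0,0,0,0,0,0,0.5],[0,0,0,0,0,0,0.5]]]'

```text
time: 2.75
eef_pos: [468.5, 133.3, 96.7]
ee_rot: [-0.047, 0.999, -0.0, -0.0]
wrist_force: [-0.2, -0.7, 0.7]
finger_gap: 0.5
gripper_force: 0.0
```

jog_arm --commands '[[[0,0,0.28,0,0,0,0.5],[0,0,0,0,0,0,1],[0,0,0,0,0,0,1],[0,0,0,0,0,0,1],[0,0,0,0,0,0,1],[0,0,0,0,0,0,1],[0,0,0,0,0,0,1],[0,0,0,0,0,0,1]]]'

```text
time: 3.55
eef_pos: [468.9, 132.7, 83.6]
ee_rot: [-0.047, 0.999, -0.0, 0.001]
wrist_force: [-0.1, -3.4, 5.4]
finger_gap: 0.08
gripper_force: 60.5
```

jog_arm --commands '[[[0,0,0,0,0,1,1],[0,0,0,0,0,1,1],[0,0,0,0,0,1,1],[0,0,0,0,0,1,1],[0,0,0,0,0,1,1],[0,0,0,0,0,1,1],[0,0,0,0,0,1,1],[0,0,0,0,0,1,1],[0,0,0,0,0,1,1],[0,0,0,0,0,1,1],[0,0,0,0,0,1,1],[0,0,0,0,0,1,1]]]'

```text
time: 4.75
eef_pos: [468.4, 131.6, 83.5]
ee_rot: [0.551, 0.835, -0.0, 0.0]
wrist_force: [-4.3, -8.4, 10.6]
finger_gap: 0.08
gripper_force: 61.2
```

jog_arm --commands '[[[0,0,0,0,0,1,1],[0,0,0,0,0,1,1],[0,0,0,0,0,0,1],[0,0,0,0,0,0,0.5],[0,0,0,0,0,0,0.5],[0,0,0,0,0,0,0.5],[0,0,0,0,0,0,0.5],[0,0,-0.6,0,0,0,0.5],[0,0,0,0,0,0,0.5]]]'

```text
time: 5.65
eef_pos: [470.0, 133.7, 114.6]
ee_rot: [0.633, 0.774, 0.002, 0.001]
wrist_force: [1.2, -0.8, 0.1]
finger_gap: 0.498
gripper_force: 0.0
```

Run:
```python
from h import *
s=env.read_state();print(s["eef_pos"],Rn.from_quat(s["ee_rot"]).as_matrix().round(3).tolist(),s["joints"],need([442.4,280.5,112]))
```

```text
[470.04239709 133.65823687 114.60147875] [[-0.199, 0.98, 0.004], [0.98, 0.199, 0.002], [0.001, 0.004, -1.0]] [-0.83482205  0.39291742  0.58798283  2.07548401 -0.31587042  0.75537742
  0.15037938] [2.99 0.04 0.05]
```

jog_arm --commands '[[[1,0.01,0,0,0,0,0.5],[1,0.01,0,0,0,0,0.5],[0.99,0.01,0,0,0,0,0.5],[0,0,0,0,0,-1,0.5],[0,0,0,0,0,-1,0.5],[0,0,0,0,0,-1,0.5],[0,0,0,0,0,-1,0.5],[0,0,0,0,0,-1,0.5],[0,0,0,0,0,-1,0.5],[0,0,0,0,0,-1,0.5],[0,0,0,0,0,-1,0.5],[0,0,0,0,0,-1,0.5]]]'

```text
time: 6.85
eef_pos: [439.8, 280.2, 111.9]
ee_rot: [0.21, 0.978, 0.0, -0.0]
wrist_force: [0.5, 0.4, -0.5]
finger_gap: 0.503
gripper_force: 0.0
```

jog_arm --commands '[[[0,0,0,0,0,-1,0.5],[0,0,0,0,0,-1,0.5],[0,0,0,0,0,-1,0.5],[0,0,0,0,0,-0.55,0.5],[0,0,0,0,0,0,0.5],[0,0,0,0,0,0,0.5]]]'

```text
time: 7.45
eef_pos: [439.9, 280.0, 112.1]
ee_rot: [0.029, 1.0, 0.0, -0.0]
wrist_force: [-0.4, 0.1, -0.9]
finger_gap: 0.5
gripper_force: 0.0
```

Run:
```python
from h import *
s=env.read_state();print(s["eef_pos"],Rn.from_quat(s["ee_rot"]).as_matrix().round(3).tolist(),s["joints"],need([442.4,280.5,83]))
cv2.imwrite("pics/w2.png",env.camera("wrist")[:,:,::-1])
```

```text
[439.93399052 280.02917164 112.08167686] [[-0.998, 0.058, -0.0], [0.058, 0.998, 0.0], [0.0, 0.0, -1.0]] [-0.83015166  0.40812375  0.21249969  1.97649412 -0.12104245  0.76903851
  0.96544579] [-0.05  0.01  0.58]
```

View pics/w2.png

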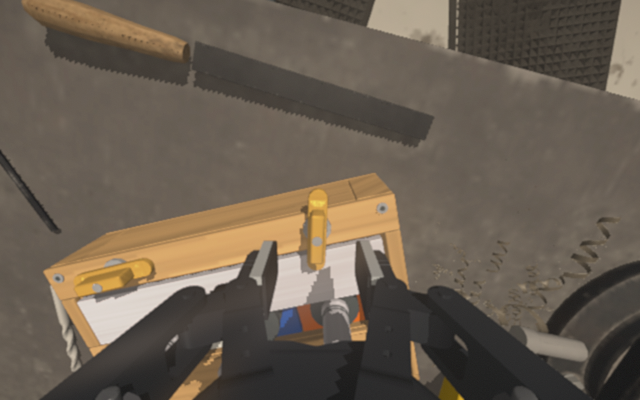

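jog_arm --commands '[[[-0.05,0.01,0.3,0,0,0,0.5],[0,0,0.28,0,0,0,0.5],[0,0,0,0,0,0,1],[0,0,0,0,0,0,1],[0,0,0,0,0,0,1],[0,0,0,0,0,0,1],[0,0,0,0,0,0,1],[0,0,0,0,0,0,1],[0,0,0,0,0,1,1],[0,0,0,0,0,1,1],[0,0,0,0,0,1,1],[0,0,0,0,0,1,1]]]'

```text
time: 8.7
eef_pos: [442.6, 280.2, 83.8]
ee_rot: [0.237, 0.971, 0.0, 0.0]
wrist_force: [-2.3, -3.4, 6.1]
finger_gap: 0.079
gripper_force: 61.3
```

jog_arm --commands '[[[0,0,0,0,0,1,1],[0,0,0,0,0,1,1],[0,0,0,0,0,1,1],[0,0,0,0,0,1,1],[0,0,0,0,0,1,1],[0,0,0,0,0,1,1],[0,0,0,0,0,1,1],[0,0,0,0,0,1,1],[0,0,0,0,0,1,1],[0,0,0,0,0,0,1]]]'

```text
time: 9.7
eef_pos: [442.4, 280.1, 83.8]
ee_rot: [0.652, 0.758, -0.0, -0.0]
wrist_force: [-2.5, -3.5, 9.1]
finger_gap: 0.077
gripper_force: 61.7
```

jog_arm --commands '[[[0,0,0,0,0,0,0.5],[0,0,0,0,0,0,0.5],[0,0,0,0,0,0,0.5],[0,0,0,0,0,0,0.5],[0,0,-0.9,0,0,0,0.5],[0,0,-0.3,0,0,0,0.5],[0,0,0,0,0,0,0.5]]]'

```text
time: 10.4
eef_pos: [444.0, 281.2, 145.4]
ee_rot: [0.651, 0.759, 0.002, 0.0]
wrist_force: [-0.6, -0.3, -0.9]
finger_gap: 0.498
gripper_force: 0.0
```

Run:
```python
from h import *
s=env.read_state();print(s["eef_pos"],Rn.from_quat(s["ee_rot"]).as_matrix().round(3).tolist(),s["joints"],need([493.2,213.2,130]))
```

```text
[443.96074194 281.24845427 145.44826677] [[-0.153, 0.988, 0.003], [0.988, 0.153, 0.003], [0.002, 0.004, -1.0]] [-1.14768933  0.41235442  0.64869411  1.96210854 -0.32459425  0.86627502
 -0.17356279] [-1.5   0.76  0.31]
```

jog_arm --commands '[[[0,0,0,0,0,-1,0.5],[0,0,0,0,0,-1,0.5],[0,0,0,0,0,-1,0.5],[0,0,0,0,0,-1,0.5],[0,0,0,0,0,-1,0.5],[0,0,0,0,0,-1,0.5],[0,0,0,0,0,-1,0.5],[0,0,0,0,0,-1,0.5],[0,0,0,0,0,-1,0.5],[0,0,0,0,0,-1,0.5],[0,0,0,0,0,-1,0.5],[0,0,0,0,0,-1,0.5]]]'

```text
time: 11.6
eef_pos: [442.0, 280.2, 142.3]
ee_rot: [0.078, 0.997, -0.0, -0.001]
wrist_force: [0.6, 0.2, -0.2]
finger_gap: 0.503
gripper_force: 0.0
```

jog_arm --commands '[[[0,0,0,0,0,-1,0.5],[0,0,0,0,0,-1,0.5],[0,0,0,0,0,-1,0.5],[0,0,0,0,0,-0.17,0.5],[-0.37,-0.75,0,0,0,0,0.5],[-0.37,-0.75,0,0,0,0,0.5],[0,0,0,0,0,0,0.5],[0,0,0,0,0,0,0.5]]]'

```text
time: 12.4
eef_pos: [492.0, 211.8, 142.8]
ee_rot: [-0.083, 0.997, -0.0, -0.0]
wrist_force: [-1.1, 0.9, -0.1]
finger_gap: 0.5
gripper_force: 0.0
```

Run:
```python
from h import *
s=env.read_state();print(s["eef_pos"],Rn.from_quat(s["ee_rot"]).as_matrix().round(3).tolist(),s["joints"],need([493.2,213.2,75]))
```

```text
[491.96356984 211.75906197 142.76944843] [[-0.986, -0.166, -0.001], [-0.166, 0.986, -0.0], [0.001, -0.0, -1.0]] [-0.69936674  0.38863798  0.25596024  1.91490201 -0.12761162  0.85431826
  1.35982536] [-0.03  0.02  1.36]
```

jog_arm --commands '[[[-0.03,0.02,0.5,0,0,0,0.5],[0,0,0.5,0,0,0,0.5],[0,0,0.34,0,0,0,0.5],[0,0,0,0,0,0,0.5],[0,0,0,0,0,0,1],[0,0,0,0,0,0,1],[0,0,0,0,0,0,1],[0,0,0,0,0,0,1],[0,0,0,0,0,0,1],[0,0,0,0,0,0,1]]]'

```text
time: 13.4
eef_pos: [493.5, 214.7, 77.3]
ee_rot: [-0.086, 0.996, 0.001, 0.001]
wrist_force: [-1.3, 0.4, 7.7]
finger_gap: 0.195
gripper_force: 60.0
```

jog_arm --commands '[[[0,0,-0.2,0,0,0,1],[0,0,-0.3,0,0,0,1],[0,0,-0.4,0,0,0,1],[0,0,-0.4,0,0,0,1],[0,0,-0.4,0,0,0,1],[0,0,-0.2,0,0,0,1],[0,0,0,0,0,0,1],[0,0,0,0,0,0,1]]]'

```text
time: 14.2
eef_pos: [492.7, 213.9, 170.9]
ee_rot: [-0.086, 0.996, -0.0, -0.0]
wrist_force: [0.1, -1.5, -1.9]
finger_gap: 0.197
gripper_force: 58.9
```

Run:
```python
from h import *
# bar target = rack origin + 68 along rack x
a=np.radians(9.8); t=np.array([530.1+68*np.cos(a),219.3+68*np.sin(a)]);print(t)
s=env.read_state();print(s["eef_pos"],s["wrist_force"],s["finger_gap"],need([*t,163]))
cv2.imwrite("pics/s3.png",env.camera("scene")[150:330,120:350,::-1].repeat(3,0).repeat(3,1))
```

```text
[597.1077371  230.87424594]
[492.71355424 213.90434572 170.88753916] [ 0.07506985 -1.53482681 -1.92304947] 0.19655789727588863 [-2.12 -0.02  0.16]
```

View pics/s3.png

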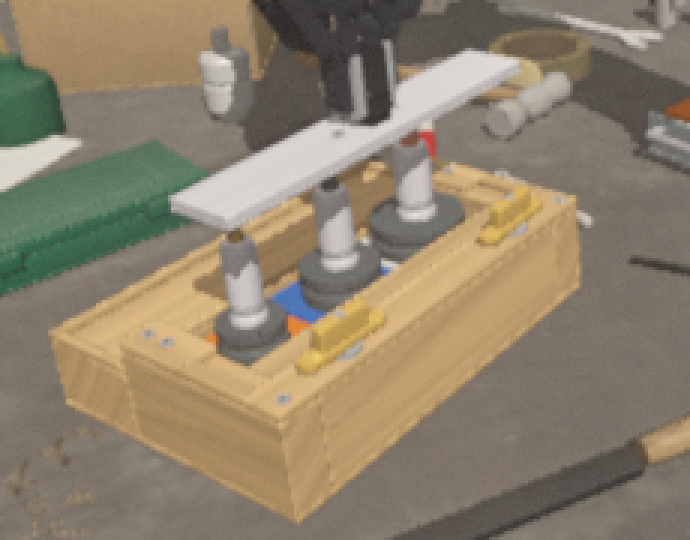

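jog_arm --commands '[[[-0.4,0,0,0,0,0,1],[-0.6,-0.01,0,0,0,0,1],[-0.6,-0.01,0,0,0,0,1],[-0.52,0,0,0,0,0,1],[0,0,0,0,0,0,1],[0,0,0,0,0,0,1],[0,0,0.4,0,0,0,1],[0,0,0.4,0,0,0,1],[0,0,0.4,0,0,0,1],[0,0,0.3,0,0,0,1],[0,0,0,0,0,0,1],[0,0,0,0,0,0,1]]]'

```text
time: 15.45
eef_pos: [597.4, 231.1, 96.5]
ee_rot: [-0.086, 0.996, -0.0, -0.0]
wrist_force: [-0.4, 1.1, -1.9]
finger_gap: 0.192
gripper_force: 58.7
```

Run:
```python
from h import *
s=env.read_state();print(s["eef_pos"],s["ee_rot"],s["wrist_force"],need([597.1,231,60]))
```

```text
[597.42357901 231.10260153  96.51692608] [-8.55511144e-02  9.96333765e-01 -4.21672938e-05 -1.84686330e-04] [-0.41593343  1.06846082 -1.89612026] [ 0.01 -0.    0.73]
```

jog_arm --commands '[[[0,0,0.3,0,0,0,1],[0,0,0.25,0,0,0,1],[0,0,0.12,0,0,0,1],[0,0,0.05,0,0,0,1],[0,0,0,0,0,0,1],[0,0,0,0,0,0,1]]]'

```text
time: 16.05
eef_pos: [597.0, 230.9, 60.4]
ee_rot: [-0.085, 0.996, -0.0, -0.001]
wrist_force: [-4.8, -0.8, 5.0]
finger_gap: 0.192
gripper_force: 59.8
```

jog_arm --commands '[[[0,0,0,0,0,0,0.5],[0,0,0,0,0,0,0.5],[0,0,0,0,0,0,0.5],[0,0,0,0,0,0,0.5],[0,0,-0.5,0,0,0,0.5],[0,0,-0.8,0,0,0,0.5],[0,0,-0.8,0,0,0,0.5],[0.9,0,-0.8,0,0,0,0.5],[0.9,0,0,0,0,0,0.5],[0.9,0,0,0,0,0,0.5],[0,0,0,0,0,0,0.5],[0,0,0,0,0,0,0.5]]]'

```text
time: 17.25
eef_pos: [471.6, 209.6, 199.1]
ee_rot: [-0.086, 0.996, 0.0, 0.0]
wrist_force: [0.6, -0.2, 0.5]
finger_gap: 0.498
gripper_force: 0.0
```

Run:
```python
from h import *
s=env.read_state();print(s["eef_pos"],Rn.from_quat(s["ee_rot"]).as_matrix().round(3).tolist())
np.savez("w4.npz",**env.calibration("wrist"))
cv2.imwrite("pics/w4.png",env.camera("wrist")[:,:,::-1])
```

```text
[471.58749068 209.57582494 199.07167011] [[-0.985, -0.171, 0.001], [-0.171, 0.985, 0.001], [-0.001, 0.001, -1.0]]
```

View pics/w4.png

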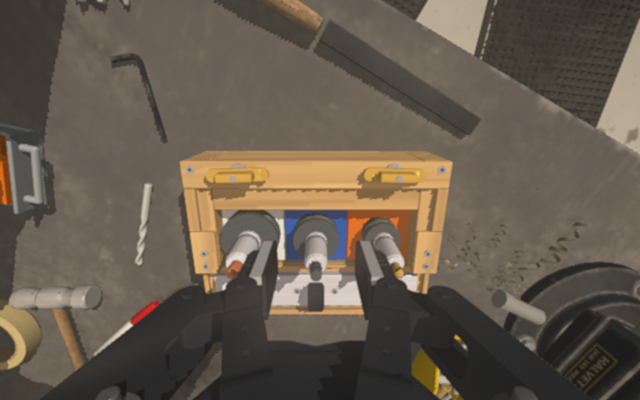

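jog_arm --commands '[[[0.21,-0.85,0,0,0,0,0.5],[0.21,-0.85,0,0,0,0,0.5],[0.21,-0.85,0,0,0,0,0.5],[0.21,-0.85,0,0,0,0,0.5],[0.21,-0.85,0,0,0,0,0.5],[0.21,-0.85,0,0,0,0,0.5],[0.21,-0.85,0,0,0,0,0.5],[0.21,-0.85,0,0,0,0,0.5],[0.21,-0.85,0,0,0,0,0.5],[0.21,-0.85,0,0,0,0,0.5],[0,0,0,0,0,1,0.5],[0,0,0,0,0,1,0.5]]]'

```text
time: 18.5
eef_pos: [441.8, -230.5, 198.6]
ee_rot: [0.023, 1.0, -0.001, 0.0]
wrist_force: [0.2, 0.6, -0.0]
finger_gap: 0.499
gripper_force: 0.0
```

jog_arm --commands '[[[0,0,0,0,0,0,0.5],[0,0,0,0,0,0,0.5]]]'

```text
time: 18.7
eef_pos: [441.9, -227.7, 198.5]
ee_rot: [0.017, 1.0, -0.0, 0.0]
wrist_force: [0.8, -0.3, -0.2]
finger_gap: 0.5
gripper_force: 0.0
```

Run:
```python
from h import *
s=env.read_state();print(s["eef_pos"],Rn.from_quat(s["ee_rot"]).as_matrix().round(3).tolist(),s["joints"])
np.savez("w5.npz",**env.calibration("wrist"))
im=env.camera("wrist")
cv2.imwrite("pics/w5.png",im[:,:,::-1])
```

```text
[ 441.89036048 -227.69924679  198.46589979] [[-0.999, 0.035, 0.0], [0.035, 0.999, -0.001], [-0.0, -0.001, -1.0]] [-0.07258428  0.27628726  0.55258334  1.95600439 -0.1753374   0.95568458
  2.10050136]
```

View pics/w5.png

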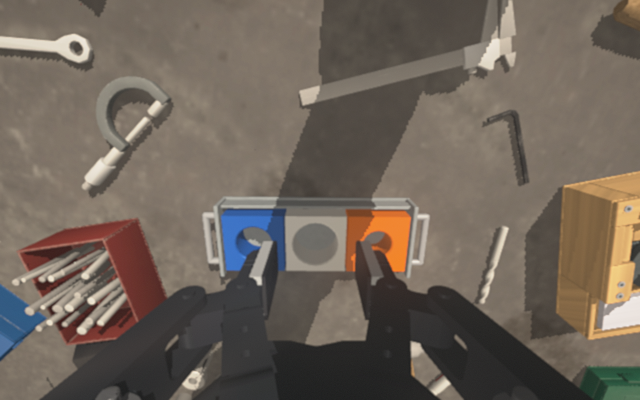

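Run:
```python
from h import *
im=cv2.imread("pics/w5.png"); c=dict(np.load("w5.npz")); ct=env.calibration("top")
cv2.imwrite("pics/c5.png",cv2.resize(im[190:285,195:440],None,fx=3.2,fy=3.2,interpolation=cv2.INTER_CUBIC))
hsv=cv2.cvtColor(im,cv2.COLOR_BGR2HSV)
out={}
for n,lo,hi in(("blue",(100,120,60),(125,255,255)),("orange",(5,180,120),(18,255,255))):
    m=cv2.inRange(hsv,np.array(lo),np.array(hi)); m[:, :200]=0; m[:200]=0; m[285:]=0
    ys,xs=np.nonzero(m); 
    for r in range(208,274,8):
        q=xs[ys==r]; print(n,r,q.min() if len(q) else None,q.max() if len(q) else None,len(q))
```

```text
blue 208 None None 0
blue 216 221 283 63
blue 224 222 283 62
blue 232 223 283 35
blue 240 224 283 33
blue 248 224 283 42
blue 256 225 284 29
blue 264 226 284 24
blue 272 None None 0
orange 208 None None 0
orange 216 348 408 55
orange 224 348 409 62
orange 232 348 408 47
orange 240 348 407 26
orange 248 347 406 31
orange 256 351 405 24
orange 264 352 404 18
orange 272 None None 0
```

View pics/c5.png

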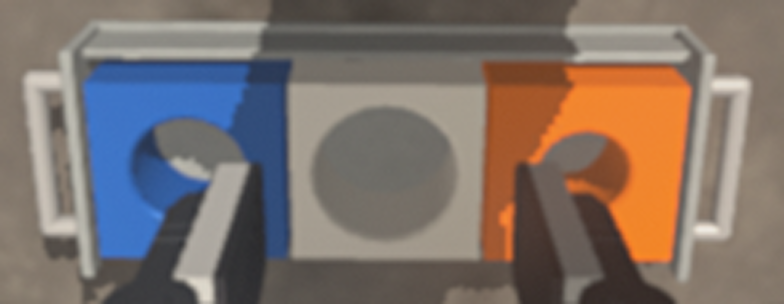

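Run:
```python
from h import *
c=dict(np.load("w5.npz"))
P=lambda x,y:(195+(x+.5)/3.2-.5,190+(y+.5)/3.2-.5)
Q=dict(fl=(85,83),fr=(692,83),bl=(104,260),br=(673,261),hl=(311,173),hr=(458,173),ht=(384,106),hb=(385,241))
for z in(36,42,46,50):
    D={k:ray(c,*P(*v),z) for k,v in Q.items()}; n=lambda a,b:round(float(np.linalg.norm(D[a]-D[b])),1)
    v=D["fl"]-D["fr"]; w=D["bl"]-D["br"]
    print(z,n("fl","fr"),n("bl","br"),n("fl","bl"),n("fr","br"),"hole",n("hl","hr"),n("ht","hb"),"yaw",[round(np.degrees(np.arctan2(q[0],-q[1])),2) for q in(v,w)],"centre",(sum(D[k] for k in("fl","fr","bl","br"))/4).round(1),"hole",((D["hl"]+D["hr"])/2).round(1),((D["ht"]+D["hb"])/2).round(1))
# top view check: pixel of midpoint
ct=env.calibration("top")
for z in(36,46):print(z,[ray(ct,u,v,z).round(1) for u,v in((364.3,190.1),(420.1,194.1))])
```

```text
36 216.8 216.8 72.1 72.5 hole 54.2 55.0 yaw [np.float64(-2.0), np.float64(-2.1)] centre [ 517.8 -230.4   36. ] hole [ 517.1 -231.9   36. ] [ 518.  -231.9   36. ]
42 212.5 212.6 70.7 71.1 hole 53.2 54.0 yaw [np.float64(-2.0), np.float64(-2.1)] centre [ 514.8 -230.3   42. ] hole [ 514.1 -231.7   42. ] [ 515.  -231.8   42. ]
46 209.7 209.7 69.7 70.1 hole 52.4 53.2 yaw [np.float64(-2.0), np.float64(-2.1)] centre [ 512.8 -230.3   46. ] hole [ 512.1 -231.6   46. ] [ 513.  -231.7   46. ]
50 206.8 206.9 68.8 69.2 hole 51.7 52.5 yaw [np.float64(-2.0), np.float64(-2.1)] centre [ 510.8 -230.2   50. ] hole [ 510.1 -231.6   50. ] [ 511.  -231.6   50. ]
36 [array([ 515.8, -155.5,   36. ]), array([ 510.1, -301. ,   36. ])]
46 [array([ 514.9, -154.3,   46. ]), array([ 509.3, -298.7,   46. ])]
```

jog_arm --commands '[[[-0.15,0.9,0,0,0,0,0.5],[-0.15,0.9,0,0,0,0,0.5],[-0.15,0.9,0,0,0,0,0.5],[-0.15,0.9,0,0,0,0,0.5],[-0.15,0.9,0,0,0,0,0.5],[-0.15,0.9,0,0,0,0,0.5],[-0.15,0.9,0,0,0,0,0.5],[-0.15,0.9,0,0,0,0,0.5],[-0.15,0.9,0,0,0,0,0.5],[-0.12,0.9,0,0,0,0,0.5],[0,0,0,0,0,0,0.5],[0,0,0,0,0,0,0.5]]]'

```text
time: 19.95
eef_pos: [531.6, 221.2, 198.1]
ee_rot: [0.017, 1.0, -0.0, -0.0]
wrist_force: [0.1, -0.8, 0.4]
finger_gap: 0.5
gripper_force: 0.0
```

Run:
```python
from h import *
s=env.read_state();print(s["eef_pos"],Rn.from_quat(s["ee_rot"]).as_matrix().round(3).tolist(),s["joints"],need([531,219.5,70]))
```

```text
[531.60183444 221.16009115 198.13485887] [[-0.999, 0.033, -0.0], [0.033, 0.999, -0.0], [0.0, -0.0, -1.0]] [-0.75535542  0.39371691  0.36832363  1.76209007 -0.16292039  1.01610525
  1.2110557 ] [ 0.01 -0.03  2.56]
```

jog_arm --commands '[[[0.01,-0.03,0.7,0,0,0,0.5],[0,0,0.7,0,0,0,0.5],[0,0,0.7,0,0,0,0.5],[0,0,0.46,0,0,0,0.5],[0,0,0,0,0,0,0.5],[0,0,0,0,0,0,1],[0,0,0,0,0,0,1],[0,0,0,0,0,0,1],[0,0,0,0,0,0,1],[0,0,0,0,0,0,1],[0,0,0,0,0,0,1],[0,0,0,0,0,0,1]]]'

```text
time: 21.15
eef_pos: [532.1, 218.4, 71.9]
ee_rot: [0.019, 1.0, 0.001, 0.001]
wrist_force: [-1.2, 0.2, 6.4]
finger_gap: 0.244
gripper_force: 59.8
```

jog_arm --commands '[[[0,0,-0.2,0,0,0,1],[0,0,-0.5,0,0,0,1],[0,0,-0.7,0,0,0,1],[0,0,-0.7,0,0,0,1],[0,0,-0.6,0,0,0,1],[0,0,-0.2,0,0,0,1],[0,0,0,0,0,0,1],[0,0,0,0,0,0,1]]]'

```text
time: 21.95
eef_pos: [530.3, 217.9, 214.2]
ee_rot: [0.019, 1.0, -0.0, -0.001]
wrist_force: [-1.1, 0.0, -4.8]
finger_gap: 0.243
gripper_force: 59.4
```

Run:
```python
from h import *
s=env.read_state();print(s["eef_pos"],Rn.from_quat(s["ee_rot"]).as_matrix().round(3).tolist(),s["wrist_force"],s["finger_gap"],need([512.4,-303,215]))
```

```text
[530.26018024 217.89313398 214.15107137] [[-0.999, 0.038, -0.002], [0.038, 0.999, -0.001], [0.002, -0.001, -1.0]] [-1.09885025  0.03488613 -4.80387427] 0.24257726991431683 [-4.000e-02 -1.042e+01 -1.000e-02]
```

jog_arm --commands '[[[0,-0.4,0,0,0,0,1],[0,-0.7,0,0,0,0,1],[0,-0.9,0,0,0,0,1],[0,-0.9,0,0,0,0,1],[0,-0.9,0,0,0,0,1],[0,-0.9,0,0,0,0,1],[0,-0.9,0,0,0,0,1],[0,-0.9,0,0,0,0,1],[0,-0.9,0,0,0,0,1],[0,-0.9,0,0,0,0,1],[0,-0.9,0,0,0,0,1],[0,-0.7,0,0,0,0,1]]]'

```text
time: 23.15
eef_pos: [510.5, -279.1, 213.5]
ee_rot: [0.02, 1.0, 0.0, -0.002]
wrist_force: [0.7, 0.5, -4.3]
finger_gap: 0.239
gripper_force: 59.4
```

jog_arm --commands '[[[0,-0.42,0,0,0,0,1],[0,-0.1,0,0,0,0,1],[0,0,0,0,0,0,1],[0,0,0,0,0,0,1]]]'

```text
time: 23.55
eef_pos: [511.2, -300.8, 214.3]
ee_rot: [0.018, 1.0, 0.001, -0.001]
wrist_force: [-0.6, 0.6, -4.9]
finger_gap: 0.241
gripper_force: 59.4
```

Run:
```python
from h import *
s=env.read_state();print(s["eef_pos"],Rn.from_quat(s["ee_rot"]).as_matrix().round(3).tolist(),s["joints"],need([512.4,-303,110]))
```

```text
[ 511.23998324 -300.82049433  214.3023932 ] [[-0.999, 0.037, -0.002], [0.037, 0.999, 0.002], [0.002, 0.002, -1.0]] [ 0.06852005  0.42553361  0.53119209  1.7059276  -0.24019915  1.07781047
  2.20962277] [-0.03 -0.05  2.09]
```

jog_arm --commands '[[[-0.03,-0.05,0.4,0,0,0,1],[0,0,0.6,0,0,0,1],[0,0,0.6,0,0,0,1],[0,0,0.4,0,0,0,1],[0,0,0,0,0,0,1],[0,0,0,0,0,0,1]]]'

```text
time: 24.15
eef_pos: [513.1, -303.9, 115.8]
ee_rot: [0.018, 1.0, 0.0, -0.0]
wrist_force: [-0.0, -0.6, -3.4]
finger_gap: 0.246
gripper_force: 59.5
```

Run:
```python
from h import *
s=env.read_state();print(s["eef_pos"],need([512.4,-303,74]))
np.savez("w6.npz",**env.calibration("wrist"))
cv2.imwrite("pics/w6.png",cv2.resize(env.camera("wrist")[150:310,200:460,::-1],None,fx=3,fy=3,interpolation=cv2.INTER_CUBIC))
```

```text
[ 513.14772778 -303.92619709  115.75453406] [0.02 0.02 0.84]
```

View pics/w6.png

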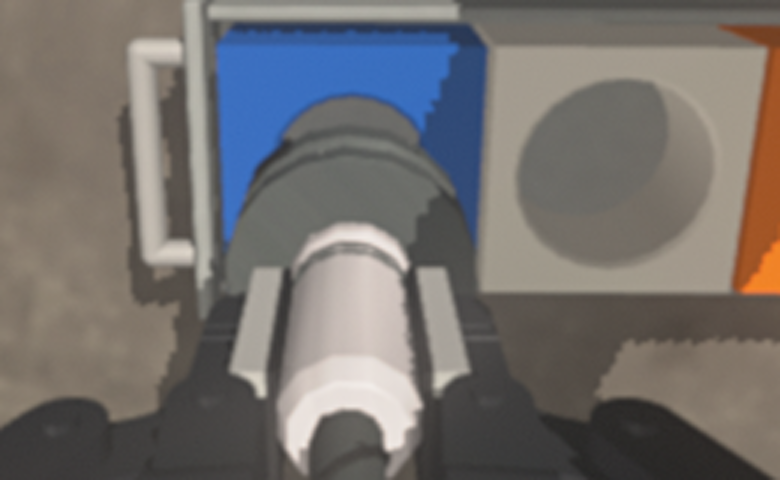

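Run:
```python
from h import *
c=dict(np.load("w6.npz"))
P=lambda x,y:(200+(x+.5)/3-.5,150+(y+.5)/3-.5)
for z in(39,41,43):
    D={k:ray(c,*P(*v),z) for k,v in dict(arc=(352,95),L=(517,172),R=(714,160),T=(622,78),B=(607,267),bl=(218,42),br=(487,45)).items()}
    print(z,{k:v[:2].round(1).tolist() for k,v in D.items()},((D["L"]+D["R"])/2).round(1),((D["T"]+D["B"])/2).round(1),np.linalg.norm(D["L"]-D["R"]),np.linalg.norm(D["T"]-D["B"]),np.linalg.norm(D["bl"]-D["br"]))
```

```text
39 {'arc': [491.1, -302.3], 'L': [514.3, -258.3], 'R': [512.8, -205.2], 'T': [489.2, -231.4], 'B': [543.5, -232.4], 'bl': [475.8, -336.4], 'br': [479.1, -266.9]} [ 513.5 -231.8   39. ] [ 516.4 -231.9   39. ] 53.13871380324564 54.39242894827349 69.63976628481902
41 {'arc': [490.6, -302.3], 'L': [513.6, -258.7], 'R': [512.1, -206.1], 'T': [488.7, -232.0], 'B': [542.6, -233.0], 'bl': [475.4, -336.1], 'br': [478.7, -267.2]} [ 512.8 -232.4   41. ] [ 515.6 -232.5   41. ] 52.6546127343009 53.89690636009318 69.00533833414698
43 {'arc': [490.1, -302.3], 'L': [512.8, -259.1], 'R': [511.4, -207.0], 'T': [488.2, -232.7], 'B': [541.6, -233.6], 'bl': [475.0, -335.8], 'br': [478.3, -267.5]} [ 512.1 -233.    43. ] [ 514.9 -233.2   43. ] 52.17051166535621 53.40138377191282 68.37091038347495
```

jog_arm --commands '[[[0.02,0.02,0.3,0,0,0,1],[0,0,0.2,0,0,0,1],[0,0,0.2,0,0,0,1],[0,0,0.1,0,0,0,1],[0,0,0,0,0,0,1],[0,0,0,0,0,0,1]]]'

```text
time: 24.8
eef_pos: [512.1, -304.1, 75.7]
ee_rot: [0.019, 1.0, -0.0, 0.0]
wrist_force: [1.6, -0.3, -4.8]
finger_gap: 0.239
gripper_force: 59.5
```

jog_arm --commands '[[[0,0,0.08,0,0,0,1],[0,0,0,0,0,0,1]]]'

```text
time: 25.0
eef_pos: [512.4, -304.4, 72.0]
ee_rot: [0.019, 1.0, -0.0, 0.001]
wrist_force: [2.5, -0.0, -2.3]
finger_gap: 0.238
gripper_force: 59.5
```

jog_arm --commands '[[[0,0,0.04,0,0,0,1],[0,0,0,0,0,0,1]]]'

```text
time: 25.2
eef_pos: [512.6, -304.3, 71.8]
ee_rot: [0.019, 1.0, 0.0, 0.001]
wrist_force: [-4.6, 4.2, 20.7]
finger_gap: 0.243
gripper_force: 62.2
```

jog_arm --commands '[[[0,0,0,0,0,0,0.5],[0,0,0,0,0,0,0.5],[0,0,0,0,0,0,0.5],[0,0,0,0,0,0,0.5],[0,0,-0.4,0,0,0,0.5],[0,0,-0.8,0,0,0,0.5],[0,0,-0.8,0,0,0,0.5],[0,0,-0.4,0,0,0,0.5],[-0.03,0.8,0,0,0,0,0.5],[-0.03,0.9,0,0,0,0,0.5],[-0.03,0.9,0,0,0,0,0.5],[-0.03,0.9,0,0,0,0,0.5]]]'

```text
time: 26.4
eef_pos: [524.2, -127.8, 189.5]
ee_rot: [0.019, 1.0, 0.0, 0.0]
wrist_force: [0.9, 0.6, 0.2]
finger_gap: 0.504
gripper_force: 0.0
```

jog_arm --commands '[[[-0.03,0.9,0,0,0,0,0.5],[-0.03,0.9,0,0,0,0,0.5],[-0.03,0.9,0,0,0,0,0.5],[-0.03,0.9,0,0,0,0,0.5],[-0.03,0.9,0,0,0,0,0.5],[0,0.9,0,0,0,0,0.5],[0,0.2,0,0,0,0,0.5],[0,0,0,0,0,0,0.5],[0,0,0,0,0,0,0.5]]]'

```text
time: 27.3
eef_pos: [542.6, 148.5, 189.4]
ee_rot: [0.02, 1.0, -0.001, -0.0]
wrist_force: [0.2, 0.1, -0.6]
finger_gap: 0.502
gripper_force: 0.0
```

Run:
```python
from h import *
s=env.read_state();print(s["eef_pos"],Rn.from_quat(s["ee_rot"]).as_matrix().round(3).tolist(),need([542.4,148.4,70]))
```

```text
[542.62201486 148.47834672 189.3928766 ] [[-0.999, 0.039, -0.0], [0.039, 0.999, -0.001], [0.0, -0.001, -1.0]] [0.   0.   2.39]
```

jog_arm --commands '[[[0,0,0.7,0,0,0,0.5],[0,0,0.7,0,0,0,0.5],[0,0,0.6,0,0,0,0.5],[0,0,0.36,0,0,0,0.5],[0,0,0,0,0,0,0.5],[0,0,0,0,0,0,1],[0,0,0,0,0,0,1],[0,0,0,0,0,0,1],[0,0,0,0,0,0,1],[0,0,0,0,0,0,1],[0,0,0,0,0,0,1],[0,0,0,0,0,0,1]]]'

```text
time: 28.5
eef_pos: [543.5, 148.6, 72.7]
ee_rot: [0.02, 1.0, -0.0, 0.001]
wrist_force: [0.3, -6.4, 2.1]
finger_gap: 0.263
gripper_force: 59.0
```

jog_arm --commands '[[[0,0,-0.2,0,0,0,1],[0,0,-0.5,0,0,0,1],[0,0,-0.6,0,0,0,1],[0,0,-0.5,0,0,0,1],[0,0,-0.2,0,0,0,1],[0,0,0,0,0,0,1],[0,0,0,0,0,0,1]]]'

```text
time: 29.2
eef_pos: [541.7, 150.3, 170.6]
ee_rot: [0.019, 1.0, -0.0, -0.001]
wrist_force: [0.5, 0.4, -10.0]
finger_gap: 0.267
gripper_force: 60.2
```

Run:
```python
from h import *
s=env.read_state();print(s["eef_pos"],Rn.from_quat(s["ee_rot"]).as_matrix().round(3).tolist(),s["wrist_force"],need([514.8,-231.8,170]))
```

```text
[541.70491418 150.30679858 170.62267009] [[-0.999, 0.038, -0.002], [0.038, 0.999, -0.0], [0.002, -0.0, -1.0]] [  0.53786044   0.39357512 -10.03971386] [ 0.25 -7.66  0.01]
```

jog_arm --commands '[[[0.02,-0.4,0,0,0,0,1],[0.03,-0.8,0,0,0,0,1],[0.03,-0.8,0,0,0,0,1],[0.03,-0.8,0,0,0,0,1],[0.03,-0.8,0,0,0,0,1],[0.03,-0.8,0,0,0,0,1],[0.03,-0.8,0,0,0,0,1],[0.03,-0.8,0,0,0,0,1],[0.02,-0.8,0,0,0,0,1],[0,-0.5,0,0,0,0,1],[0,-0.2,0,0,0,0,1],[0,0,0,0,0,0,1]]]'

```text
time: 30.4
eef_pos: [514.6, -225.7, 170.2]
ee_rot: [0.021, 1.0, -0.0, -0.001]
wrist_force: [-0.5, 0.7, -8.4]
finger_gap: 0.268
gripper_force: 60.3
```

jog_arm --commands '[[[0,0,0,0,0,0,1],[0,0,0.3,0,0,0,1],[0,0,0.4,0,0,0,1],[0,0,0.2,0,0,0,1],[0,0,0,0,0,0,1],[0,0,0,0,0,0,1]]]'

```text
time: 31.0
eef_pos: [516.1, -223.5, 126.7]
ee_rot: [0.019, 1.0, 0.0, -0.0]
wrist_force: [-0.2, 0.0, -8.8]
finger_gap: 0.266
gripper_force: 60.4
```

Run:
```python
from h import *
s=env.read_state();print(s["eef_pos"],Rn.from_quat(s["ee_rot"]).as_matrix().round(3).tolist(),s["wrist_force"],need([514.6,-231.8,76]))
```

```text
[ 516.13397035 -223.49397736  126.7438899 ] [[-0.999, 0.037, -0.0], [0.037, 0.999, 0.0], [0.0, 0.0, -1.0]] [-0.22880004  0.02156819 -8.82337344] [ 0.02 -0.17  1.01]
```

jog_arm --commands '[[[0.02,-0.17,0,0,0,0,1],[0,0,0.2,0,0,0,1],[0,0,0,0,0,0,1],[0,0,0,0,0,0,1]]]'

```text
time: 31.4
eef_pos: [514.2, -232.4, 116.2]
ee_rot: [0.019, 1.0, 0.0, -0.0]
wrist_force: [0.0, 0.5, -8.7]
finger_gap: 0.265
gripper_force: 60.4
```

Run:
```python
from h import *
s=env.read_state();print(s["eef_pos"],s["wrist_force"],need([514.7,-232,76]))
```

```text
[ 514.18101312 -232.44655222  116.20619537] [ 0.01002763  0.45763567 -8.74368588] [-0.01  0.01  0.8 ]
```

jog_arm --commands '[[[0,0.01,0.3,0,0,0,1],[0,0,0.2,0,0,0,1],[0,0,0.15,0,0,0,1],[0,0,0.1,0,0,0,1],[0,0,0.06,0,0,0,1],[0,0,0,0,0,0,1],[0,0,0,0,0,0,1]]]'

```text
time: 32.1
eef_pos: [514.7, -232.2, 76.3]
ee_rot: [0.019, 1.0, -0.0, 0.0]
wrist_force: [0.8, 0.4, -8.2]
finger_gap: 0.265
gripper_force: 60.7
```

jog_arm --commands '[[[0,0,0.05,0,0,0,1],[0,0,0,0,0,0,1]]]'

```text
time: 32.3
eef_pos: [514.5, -232.0, 73.5]
ee_rot: [0.019, 1.0, 0.0, 0.0]
wrist_force: [0.1, 0.1, -8.5]
finger_gap: 0.264
gripper_force: 60.7
```

jog_arm --commands '[[[0,0,0.04,0,0,0,1],[0,0,0,0,0,0,1]]]'

```text
time: 32.5
eef_pos: [514.7, -232.2, 72.7]
ee_rot: [0.019, 1.0, 0.0, 0.0]
wrist_force: [-5.0, 1.6, 6.9]
finger_gap: 0.263
gripper_force: 62.3
```

jog_arm --commands '[[[0,0,0,0,0,0,0.5],[0,0,0,0,0,0,0.5],[0,0,0,0,0,0,0.5],[0,0,0,0,0,0,0.5],[0,0,-0.4,0,0,0,0.5],[0,0,-0.8,0,0,0,0.5],[0,0,-0.8,0,0,0,0.5],[0,0,-0.4,0,0,0,0.5],[0.03,0.8,0,0,0,0,0.5],[0.03,0.9,0,0,0,0,0.5],[0.03,0.9,0,0,0,0,0.5],[0.03,0.9,0,0,0,0,0.5]]]'

```text
time: 33.7
eef_pos: [515.1, -55.4, 191.8]
ee_rot: [0.019, 1.0, 0.0, 0.0]
wrist_force: [1.0, 0.6, 0.4]
finger_gap: 0.499
gripper_force: 0.0
```

jog_arm --commands '[[[0.03,0.9,0,0,0,0,0.5],[0.03,0.9,0,0,0,0,0.5],[0.03,0.9,0,0,0,0,0.5],[0.03,0.9,0,0,0,0,0.5],[0.03,0.9,0,0,0,0,0.5],[0.03,0.9,0,0,0,0,0.5],[0.03,0.9,0,0,0,0,0.5],[0,0.6,0,0,0,0,0.5],[0,0,0,0,0,0,0.5],[0,0,0,0,0,0,0.5]]]'

```text
time: 34.7
eef_pos: [517.7, 288.4, 191.2]
ee_rot: [0.018, 1.0, -0.0, -0.0]
wrist_force: [0.7, -0.8, -0.1]
finger_gap: 0.497
gripper_force: 0.0
```

Run:
```python
from h import *
s=env.read_state();print(s["eef_pos"],Rn.from_quat(s["ee_rot"]).as_matrix().round(3).tolist(),need([517.8,290.2,70]))
```

```text
[517.73476977 288.40473644 191.21686665] [[-0.999, 0.037, -0.0], [0.037, 0.999, -0.001], [0.0, -0.001, -1.0]] [-0.    0.04  2.42]
```

jog_arm --commands '[[[0,0.03,0.7,0,0,0,0.5],[0,0,0.7,0,0,0,0.5],[0,0,0.6,0,0,0,0.5],[0,0,0.4,0,0,0,0.5],[0,0,0,0,0,0,0.5],[0,0,0,0,0,0,1],[0,0,0,0,0,0,1],[0,0,0,0,0,0,1],[0,0,0,0,0,0,1],[0,0,0,0,0,0,1],[0,0,0,0,0,0,1],[0,0,0,0,0,0,1]]]'

```text
time: 35.9
eef_pos: [518.9, 289.7, 72.9]
ee_rot: [0.019, 1.0, 0.0, 0.001]
wrist_force: [0.2, -1.2, 6.8]
finger_gap: 0.219
gripper_force: 59.5
```

jog_arm --commands '[[[0,0,-0.2,0,0,0,1],[0,0,-0.5,0,0,0,1],[0,0,-0.6,0,0,0,1],[0,0,-0.5,0,0,0,1],[0,0,-0.2,0,0,0,1],[0,0,0,0,0,0,1],[0,0,0,0,0,0,1]]]'

```text
time: 36.6
eef_pos: [517.2, 289.5, 170.6]
ee_rot: [0.019, 1.0, -0.0, -0.001]
wrist_force: [-0.7, 0.0, -3.8]
finger_gap: 0.222
gripper_force: 59.0
```

Run:
```python
from h import *
s=env.read_state();print(s["eef_pos"],Rn.from_quat(s["ee_rot"]).as_matrix().round(3).tolist(),s["wrist_force"],s["finger_gap"],need([517.3,-160,170]))
```

```text
[517.20043396 289.5304926  170.60412291] [[-0.999, 0.038, -0.001], [0.038, 0.999, -0.001], [0.001, -0.001, -1.0]] [-0.67367357  0.00555609 -3.80426715] 0.22239442656822128 [-0.34 -8.98  0.02]
```

jog_arm --commands '[[[-0.03,-0.4,0,0,0,0,1],[-0.03,-0.8,0,0,0,0,1],[-0.03,-0.8,0,0,0,0,1],[-0.03,-0.8,0,0,0,0,1],[-0.03,-0.8,0,0,0,0,1],[-0.03,-0.8,0,0,0,0,1],[-0.03,-0.8,0,0,0,0,1],[-0.03,-0.8,0,0,0,0,1],[-0.03,-0.8,0,0,0,0,1],[-0.03,-0.8,0,0,0,0,1],[-0.03,-0.7,0,0,0,0,1],[0,-0.4,0,0,0,0,1]]]'

```text
time: 37.8
eef_pos: [516.0, -149.8, 170.4]
ee_rot: [0.021, 1.0, -0.001, -0.001]
wrist_force: [0.2, 0.9, -2.4]
finger_gap: 0.22
gripper_force: 59.0
```

jog_arm --commands '[[[0,-0.1,0,0,0,0,1],[0,0,0.3,0,0,0,1],[0,0,0.4,0,0,0,1],[0,0,0.3,0,0,0,1],[0,0,0,0,0,0,1],[0,0,0,0,0,0,1]]]'

```text
time: 38.4
eef_pos: [517.1, -150.1, 121.1]
ee_rot: [0.019, 1.0, 0.0, -0.001]
wrist_force: [0.7, 0.2, -2.6]
finger_gap: 0.218
gripper_force: 59.0
```

Run:
```python
from h import *
s=env.read_state();print(s["eef_pos"],s["wrist_force"],need([517.3,-160,76]))
```

```text
[ 517.12531267 -150.12613551  121.13264988] [ 0.65089992  0.20300263 -2.63812589] [-0.01 -0.2   0.9 ]
```

jog_arm --commands '[[[0,-0.2,0,0,0,0,1],[0,0,0.3,0,0,0,1],[0,0,0,0,0,0,1],[0,0,0,0,0,0,1]]]'

```text
time: 38.8
eef_pos: [517.3, -161.0, 107.1]
ee_rot: [0.019, 1.0, -0.0, 0.0]
wrist_force: [0.4, 0.0, -2.3]
finger_gap: 0.221
gripper_force: 59.1
```

Run:
```python
from h import *
s=env.read_state();print(s["eef_pos"],s["wrist_force"],need([517.3,-160,76]))
```

```text
[ 517.30847944 -161.02910901  107.06980327] [ 0.37936823  0.03383621 -2.28374832] [0.   0.02 0.62]
```

jog_arm --commands '[[[0,0.02,0.25,0,0,0,1],[0,0,0.2,0,0,0,1],[0,0,0.1,0,0,0,1],[0,0,0.06,0,0,0,1],[0,0,0,0,0,0,1],[0,0,0,0,0,0,1]]]'

```text
time: 39.4
eef_pos: [517.5, -159.7, 76.0]
ee_rot: [0.019, 1.0, -0.0, 0.0]
wrist_force: [1.1, 0.3, -2.9]
finger_gap: 0.217
gripper_force: 59.1
```

jog_arm --commands '[[[0,0,0.06,0,0,0,1],[0,0,0,0,0,0,1]]]'

```text
time: 39.6
eef_pos: [517.7, -159.7, 73.1]
ee_rot: [0.019, 1.0, -0.0, 0.0]
wrist_force: [3.2, -0.3, -3.4]
finger_gap: 0.219
gripper_force: 59.1
```

Seated to within a millimetre; press slightly, release and retreat.

jog_arm --commands '[[[0,0,0.02,0,0,0,1],[0,0,0,0,0,0,0.5],[0,0,0,0,0,0,0.5],[0,0,0,0,0,0,0.5],[0,0,0,0,0,0,0.5],[0,0,-0.4,0,0,0,0.5],[0,0,-0.8,0,0,0,0.5],[0,0,-0.8,0,0,0,0.5],[0,0,-0.6,0,0,0,0.5],[0.8,0.5,0,0,0,0,0.5],[0.8,0.5,0,0,0,0,0.5],[0,0,0,0,0,0,0.5]]]'

```text
time: 40.8
eef_pos: [433.5, -103.6, 201.1]
ee_rot: [0.018, 1.0, 0.002, -0.003]
wrist_force: [0.4, -1.3, 0.7]
finger_gap: 0.5
gripper_force: 0.0
```

Run:
```python
from h import *
print(env.read_state()["eef_pos"])
a=env.camera("scene")[130:330,120:430,::-1]; 
w=env.camera("wrist")[170:330,200:520,::-1]
a=cv2.resize(a,(465,300),interpolation=cv2.INTER_CUBIC);w=cv2.resize(w,(600,300),interpolation=cv2.INTER_CUBIC)
cv2.imwrite("pics/f.png",np.vstack([np.hstack([a,np.zeros((300,135,3),np.uint8)]),w]))
```

```text
[ 433.45688577 -103.58572062  201.06773343]
```

View pics/f.png

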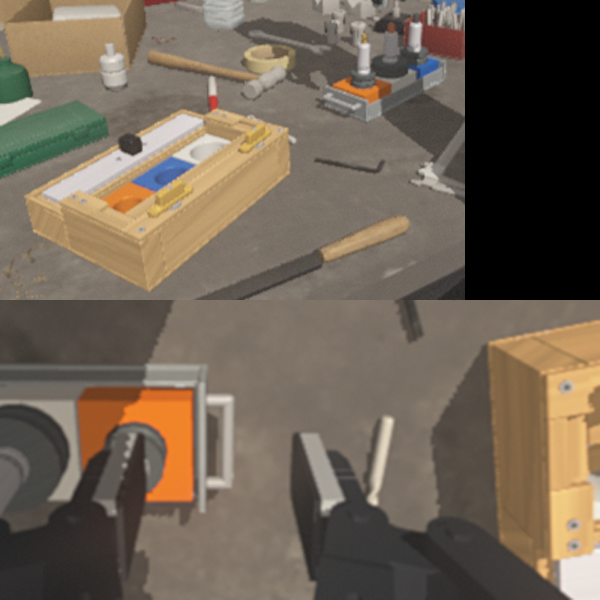

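The bar lies flat in the recess at the back. All three holders stand upright in inserts of their own colour, with the small one's flange at about (138,450) in the view. The gripper is clear of everything, so I'm handing in.

jog_arm --commands '[[[0,0,0,0,0,0,0.5],[0,0,0,0,0,0,0.5],[0,0,0,0,0,0,0.5]]]'

```text
time: 41.2
eef_pos: [439.9, -107.2, 201.9]
ee_rot: [0.02, 1.0, -0.0, -0.0]
wrist_force: [-0.9, -0.8, -0.7]
finger_gap: 0.499
gripper_force: 0.0
```

```bash
python3 -c "
from plant import env
print(env.sign_off())"
```

```text
the job is handed in; nothing more can be done
None
```

I handed the job in at about 41 s: both turn buttons are aside, the bar lies flat in the stow recess, and all three holders are seated upright in their own trolley inserts; the final pictures show this, but sign-off returned no verdict.

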